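Pack the relief-printing tote

TASK

Pack the wooden relief-printing tote for the next class. From the middle of the table, stand the black-lidded ink jar, the flip-cap bottle and the small dropper bottle each in the round well bored to its size, and lay the brayer in the cut-out of its own outline, everything right down on the felt and left loose there. Keep the three containers upright on the way, and leave the two cups of paint where they stand.

Things in the scene. Friction and masses are not known exactly. Their poses are not given: they have to be found in the camera images.
- jar: Squat screw-top ink jar with a black lid and a purple-and-white body, 67 mm across and 76 mm high (lid from 53 mm up, of about the same width), 0.3 kg; loose, standing upright. Origin: centre of its underside, z up. Goes into well_large.
- flip_bottle: White bottle with a dark blue label and a white flip cap (the cap stays shut), body 54 mm across, straight to about 85 mm and drawing in above, cap 34 mm across from 107 mm up, 135 mm high in all, 0.2 kg; loose, standing upright (not the look-alike far right, behind the tub of markers). Origin: centre of its underside, z up. Goes into well_medium.
- dropper: Small yellow dropper bottle, body 29 mm across up to about 45 mm, cap 21 mm across above, 73 mm high in all, 0.04 kg; loose, standing upright. Origin: centre of its underside, z up. Goes into well_small.
- brayer: Hand roller (brayer) lying flat, 151 mm long, 0.32 kg. Wooden grip x = -76 to +20 mm, 24 mm wide, top at z = 30 mm; freely spinning rubber roller centred at x = +57 mm, 38 mm thick, 100 mm long along y, frame 118 mm wide. Centre of mass about x = +20 mm: grip the front of the wood, x = -10 to +5 mm. Loose. Origin: underside, at mid-length, z up. Goes into brayer_rest.
- well_large: Fixed wooden insert, 176 (x) x 140 x 40 mm, in one of the tote's four bays (which varies). Origin: centre of its underside, 6 mm above the table. Round well in its middle 79 mm wide, 28 mm deep (floor 12 mm above the origin), for the jar. Mouth countersunk 4 mm wide all round, floor lined with grey felt. The tote is 376 x 304 mm, its rim 52 mm above the table.
- well_medium: Fixed wooden insert, 176 (x) x 140 x 40 mm, in one of the tote's four bays (which varies). Origin: centre of its underside, 6 mm above the table. Round well in its middle 66 mm wide, 30 mm deep (floor 10 mm above the origin), for the flip-cap bottle. Mouth countersunk 4 mm wide all round, floor lined with grey felt. 
- well_small: Fixed wooden insert, 176 (x) x 140 x 40 mm, in one of the tote's four bays (which varies). Origin: centre of its underside, 6 mm above the table. Round well in its middle 41 mm wide, 20 mm deep (floor 20 mm above the origin), for the dropper bottle. Mouth countersunk 4 mm wide all round, floor lined with grey felt. 
- brayer_rest: Fixed wooden insert, 176 (x) x 140 x 40 mm, in one of the tote's four bays (which varies). Origin: centre of its underside, 6 mm above the table. Cut-out of the brayer's outline 14 mm deep (floor at z = 26 mm): roller pocket x = 28 to 83 mm, 128 mm wide; handle slot x = -83 to 28 mm, 42 mm wide; finger notches x = -26 to 16 mm, 96 mm over all. Brayer home: its origin over this one, x axes alike.
- cup_small: Small white lidded paint cup, 56 mm across, 44 mm high; a loose bystander, stays where it is. Origin: centre of its underside.
- cup_large: Clear lidded cup of ochre paint, 71 mm across, 55 mm high; a loose bystander, stays where it is. Origin: centre of its underside.
Things that resemble listed ones, but are neither listed nor needed, are in the scene too. What is shaped like the dropper but blue or purple is not meant.

How it is judged:
At the end, for the whole second after the job is handed in: Each container in its well: within 10 mm of the centre, foot within 4 mm of the floor, upright to 0.1 rad. Brayer in its cut-out: within 14 mm, 5 mm of the floor, level to 0.1 rad, aligned to 0.2 rad. All at rest (under 0.02 m/s); cups within 30 mm of where they stood (horizontal distance between jar and well_large below 0.01 m and z of jar in the frame of well_large below 0.016 m and angle between each of jar, flip_bottle, dropper, brayer's own z axis and vertical below 0.1 rad and linear speed of each of jar, flip_bottle, dropper, brayer below 0.02 m/s and horizontal distance between flip_bottle and well_medium below 0.01 m and z of flip_bottle in the frame of well_medium below 0.014 m and horizontal distance between dropper and well_small below 0.01 m and z of dropper in the frame of well_small below 0.024 m and horizontal distance between brayer and brayer_rest below 0.014 m and z of brayer in the frame of brayer_rest below 0.031 m and angle between the x axis of brayer and the x axis of brayer_rest, either way round below 0.2 rad and distance of each of cup_small, cup_large from where it was at the start of the episode below 0.03 m); the robot touches nothing.
It fails at once if a container is tipped over (more than 0.6 rad) (angle between any of jar, flip_bottle, dropper's own z axis and vertical above 0.6 rad).
It fails at once if a cup of paint is pushed more than 30 mm or tipped (distance of any of cup_small, cup_large from where it was at the start of the episode above 0.03 m or angle between any of cup_small, cup_large's own z axis and vertical above 0.6 rad).
It also fails if it takes over 122 s, if anything falls off the work surface, if the arm or the gripper's body presses on something with over 40 N, if the wrist force passes 120 N, or if a joint passes its speed limit or range.

ROBOT

A 7-joint arm with a two-finger parallel gripper is mounted at the origin on a cart in front of the work surface, level with it; the furniture and walls round the work are solid. World frame = base frame: x ahead of the robot, y to its left, z up, the work surface at z = 0. Lengths are in m, angles in rad, forces in N, time in s.
With the tool pointing down it reaches from about 0.4 to 0.85 m from the base axis. Payload 4.5 kg.
Tool frame: the origin (TCP) lies where the fingers leave the gripper's body, on its centre line; the fingertips stand 64 mm ahead of it and the grasp point (between the pads) lies 45 mm ahead of it; z points along the fingers, y is the line along which they close (so a half turn about z gives the same grasp; the last joint's range is limited). The gripper opens to 88 mm and grips with 3 to 60 N. Pads are 18 mm wide; open, the fingers measure 123 mm over their backs; the gripper's body (75 mm by 187 mm) begins 45 mm behind the grasp point.
Start: joints at [-1.272, 0.689, -0.195, 1.565, 0.157, 0.902, -0.215], TCP at [0.164, 0.603, 0.303] pointing down, gripper open.
Joint ranges: [-3.01, 3.01], [-0.46, 2.08], [-1.47, 1.51], [0.13, 2.56], [-1, 4.14], [0.04, 2.09], [-2.66, 2.66]. Speed limits (rad/s): [2.57, 2.57, 3.14, 3.14, 3.14, 3.14, 3.14].

INTERFACE

Orientations are given as a unit quaternion [x, y, z, w].
In Python, from plant import r gives the robot as it stands.
- The arm moves only by the tool play_rows, never from a script. Its arguments are lists of equal length, an entry for each row: "translation": the shift along the tool's x, y, z in m, a list of three; "delta_rot": the turn, a rotation vector about the tool's x, y, z in degrees, a list of three; "grip": the opening, from -1 (shut) to 1 (fully open). In form: {"translation": [[x, y, z], ...], "delta_rot": [[rx, ry, rz], ...], "grip": [grip, ...]}. A call has 1 to 20 rows; each row shifts and turns the commanded pose from where the row before left it, along the tool's axes as they then stand; what a row does not reach is not made up. A row lasts 1/8 s, in which the tool goes at most 62.5 mm and 10.7 degrees, less where a joint would pass 70% of its speed; a pose out of reach is approached as far as the arm can. A call with a gripper value outside its range is refused whole. The fingers move at their own pace and stop on an object; "squeeze" is the grip in N (left out, the last holds). Time passes only in rows, so rows that do not move let the fingers close. It gives the time, the measured TCP pose, the force, the opening and the grip force at its end, in the units of the state.
- r.get_state(): the state, without advancing time (a new reading comes with each control period).
- r.snapshot(name): name is "side" or "top" or "wrist"; returns the picture (384x512x3 uint8, blue, green, red); there is no depth.
- r.get_calibration(name): a dict with "intrinsics" (3x3 intrinsics, pixels), "eye" and "rotation" of the camera in the world. Camera axes: x right, y up, looking along -z (the intrinsics and any distortion apply to the point x, -y, -z); pixel columns grow to the right and rows downward; lengths in m; the calibration is good to about 2 mm. A picture is of the moment at which its call begins: read the wrist's pose just before it. get_calibration takes no time and is no camera call; for the wrist camera it gives the pose at the moment of the call.
- r.finish_job(): hands the job in; it is judged then, once.
Trained networks look in the newest picture that a camera, given by its name, has taken for a name from the list of things; names that differ only in an ending like _2 or _b are one class to them, and where a whole thing is asked for, a point or a joint stands for the part that bears it (a point fixed in the world has none). Each returns a list of dicts, best first, with "confidence" (0 to 1); they miss things now and then, are a little off and sometimes report something else, mostly with a low value. They report only what shows in the picture. A call takes as long as a camera call. They do not tell look-alikes from the thing itself.
- r.look_for(camera, target): "point" ([x, y, z] in m, in world coordinates, good to about 4 mm: the middle of the surface that is visible of it).
- r.silhouettes(camera, target): "pixels" (384x512 bool, what is visible of it).
The state is a dict: "clock": time; "q": joint angles; "qd": joint speeds; "joint_torque": joint torques, N m; "tool_pos": TCP position; "eef_rot": TCP orientation; "contact_force": force on the tool from outside, world axes, zero at the start; "moment": the same for the moment, N m; "opening": opening from 0.0 (shut) to 1.0 (fully open); "finger_force": force on a finger pad.
Only numpy, scipy, OpenCV 4.12 (cv2) and the standard library are available. Lean on these libraries where they do the work, as an engineer would, in place of code of your own. Each camera call takes 0.05 s, during which the arm holds its last target. There are 200 camera calls.

## Working session

There is one attempt and no reset: what is moved stays moved. The work goes in short steps, Python scripts to look and compute and a tool call to move; the robot and the scene stay as the last step left them, time stands still between calls to the robot, and variables do not carry over. Pictures are saved under pics/ and viewed, at most 17 in all, crops included, and the job is handed in when it is done.

Besides the shell and the picture viewer there is one more tool, called after "Call:" as name(argument=value, ...) on one line, values as JSON. play_rows: Moves the arm, as the interface text tells. Its arguments: {"type":"object","properties":{"translation":{"type":"array","items":{"type":"array","items":{"type":"number"}}},"delta_rot":{"type":"array","items":{"type":"array","items":{"type":"number"}}},"grip":{"type":"array","items":{"type":"number"}},"squeeze":{"type":"number"}},"required":["translation","delta_rot","grip"]}

```bash
ls; mkdir -p pics
python3 - <<'E'
from plant import r
import cv2
s=r.get_state(); print({k:(v if not hasattr(v,'round') else v) for k,v in s.items()})
for c in ["top","side"]:
    im=r.snapshot(c); cv2.imwrite(f"pics/{c}0.png",im)
    k=r.get_calibration(c); print(c,k)
    for t in ["jar","flip_bottle","dropper","brayer","well_large","well_medium","well_small","brayer_rest","cup_small","cup_large"]:
        print(c,t,[( [round(float(a),3) for a in d["point"]],round(float(d["confidence"]),2)) for d in r.look_for(c,t)][:4])
E
```

```text
pics
{'clock': 0.0, 'q': array([-1.27220781,  0.68995337, -0.19451049,  1.56637311,  0.15731076,
        0.90248821, -0.21511402]), 'qd': array([ 1.19398368e-03,  6.25173017e-04, -5.32425879e-04, -1.89392144e-03,
        4.71953582e-06, -1.66537521e-03, -2.29771923e-03]), 'joint_torque': array([-3.37287183e-04, -5.27575314e+01, -1.26704212e+00, -1.53429455e+01,
       -5.25672594e-02,  6.55446231e-03,  1.77289694e-04]), 'tool_pos': array([0.1634719 , 0.60269751, 0.30192119]), 'eef_rot': array([ 1.31969140e-01,  9.91253403e-01, -9.13457120e-04, -4.77034797e-05]), 'contact_force': array([ 0.29055448,  0.68162781, -0.4840249 ]), 'moment': array([-0.01812024,  0.05035689,  0.04000536]), 'finger_force': 0.0, 'opening': 0.9970570132155921}
top {'intrinsics': array([[480.63308798,   0.        , 254.37180142],
       [  0.        , 480.63308798, 193.1937771 ],
       [  0.        ,   0.        ,   1.        ]]), 'eye': array([ 0.27821979, -0.06806351,  1.46199727]), 'rotation': array([ 0.06673959, -0.06758434, -0.69667754,  0.71106863])}
top jar [([0.628, -0.135, 0.076], 0.66)]
top flip_bott
[... 886 characters left out ...]
84656901])}
side jar [([0.616, -0.147, 0.065], 0.76)]
side flip_bottle [([0.607, -0.286, 0.068], 0.68)]
side dropper [([0.366, -0.368, 0.042], 0.81), ([0.436, -0.439, 0.036], 0.79), ([0.606, 0.29, 0.046], 0.72), ([0.432, -0.363, 0.047], 0.65)]
side brayer [([0.525, -0.187, 0.024], 0.65), ([0.458, 0.286, 0.044], 0.3)]
side well_large [([0.457, 0.288, 0.045], 0.86), ([0.605, 0.291, 0.045], 0.26), ([0.532, -0.356, 0.043], 0.17)]
side well_medium [([0.606, 0.292, 0.044], 0.94), ([0.459, 0.286, 0.045], 0.58)]
side well_small [([0.623, 0.114, 0.045], 0.98)]
side brayer_rest [([0.484, 0.102, 0.039], 0.96)]
side cup_small [([0.531, -0.359, 0.04], 0.69)]
side cup_large [([0.734, -0.224, 0.051], 0.6)]
```

View pics/top0.png

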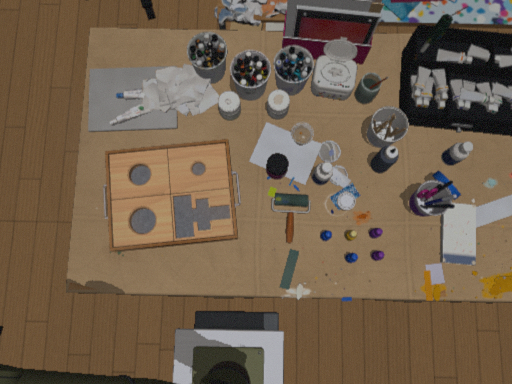

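View pics/side0.png

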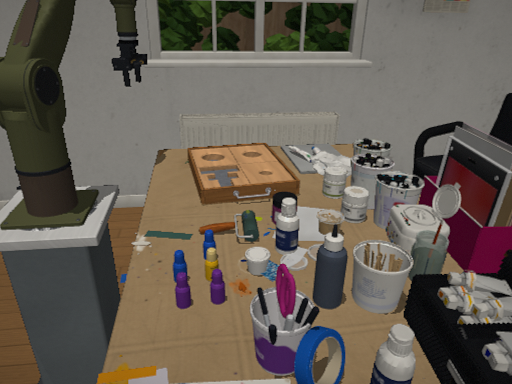

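The top view shows the tote at px (105–240, 140–248): the medium well is upper left (140,175), the large one lower left (143,220), the small one upper right (198,168) and the brayer rest lower right. The brayer's roller points to the left. The jar is at (277,166), the flip bottle at (322,173), the brayer at (290,205–240) and the yellow dropper at (351,235). The small cup is probably (345,200) and the ochre cup (302,133). I'll now refine the poses by fitting silhouettes.

```bash
cat > h.py <<'E'
from plant import r
import cv2, numpy as np
from scipy.spatial.transform import Rotation as R
from scipy.optimize import minimize
def proj(k,P):
    p=(np.asarray(P)-k["eye"])@R.from_quat(k["rotation"]).as_matrix()
    K=k["intrinsics"]; z=-p[:,2]
    return np.c_[K[0,0]*p[:,0]/z+K[0,2], -K[1,1]*p[:,1]/z+K[1,2]]
def back(k,uv,z):
    K=k["intrinsics"]; uv=np.atleast_2d(uv).astype(float)
    d=np.c_[(uv[:,0]-K[0,2])/K[0,0],-(uv[:,1]-K[1,2])/K[1,1],-np.ones(len(uv))]@R.from_quat(k["rotation"]).as_matrix().T
    return k["eye"]+d*((z-k["eye"][2])/d[:,2])[:,None]
t=np.linspace(0,2*np.pi,40)
def cyl(prof): return [np.vstack([np.c_[a*np.cos(t),a*np.sin(t),0*t+z] for a,z in seg]) for seg in prof]
def box(x0,x1,y,z0,z1): return np.array([[x,s*y,z] for x in(x0,x1) for s in(-1,1) for z in(z0,z1)])
M={"jar":cyl([[(.0335,0),(.0335,.076)]]),
"flip_bottle":cyl([[(.027,0),(.027,.085)],[(.027,.085),(.017,.107)],[(.017,.107),(.017,.135)]]),
"dropper":cyl([[(.0145,0),(.0145,.045)],[(.0105,.045),(.0105,.073)]]),
"cup_small":cyl([[(.028,0),(.028,.044)]]),"cup_large":cyl([[(.0355,0),(.0355,.055)]]),
"brayer":[box(-.076,.02,.012,.006,.03),np.vstack([np.c_[.057+.019*np.cos(t),0*t+s,.019+.019*np.sin(t)] for s in(-.05,.05)]),box(.02,.06,.006,.01,.02)]}
S=8
def render(k,parts,T,off):
    m=np.zeros((384,512),np.uint8)
    c,s=np.cos(T[2]),np.sin(T[2])
    for P in parts:
        W=np.c_[c*P[:,0]-s*P[:,1]+T[0],s*P[:,0]+c*P[:,1]+T[1],P[:,2]]
        h=cv2.convexHull(proj(k,W).astype(np.float32))
        cv2.fillPoly(m,[np.round(h*16).astype(np.int32)],1,shift=4)
    return m.astype(bool)
def fit(obs,name,x0,yaw=None):
    def cost(v):
        T=[v[0],v[1],(v[2]/5 if yaw is not None else 0)]
        return sum(1-(m&q).sum()/max(1,(m|q).sum()) for k,m in obs for q in[render(k,M[name],T,0)])
    v0=list(x0)+([yaw*5] if yaw is not None else [])
    best=None
    for d in(.012,.006):
        n=len(v0); sx=np.vstack([v0]+[np.array(v0)+np.eye(n)[i]*d*(10 if i==2 else 1) for i in range(n)])
        o=minimize(cost,v0,method="Nelder-Mead",options=dict(initial_simplex=sx,xatol=2e-4,fatol=1e-4)); v0=o.x
    v=o.x.copy()
    if yaw is not None: v[2]/=5
    return v,o.fun/len(obs)
E
python3 - <<'E'
from h import *
k={c:r.get_calibration(c) for c in("top","side")}
G={"jar":(.62,-.14),"flip_bottle":(.6,-.27),"dropper":(.43,-.35),"brayer":(.5,-.175),"cup_small":(.533,-.35),"cup_large":(.738,-.215)}
for c in k:
    r.snapshot(c)
sil={}
for n,g in G.items():
    ob={}
    for c in k:
        ds=r.silhouettes(c,n); ref=render(k[c],M[n],[*g,0],0)
        # pick overlap best
        ds=sorted(ds,key=lambda d:-(d["pixels"]&ref).sum()/(d["pixels"]|ref).sum())
        if ds: ob[c]=(k[c],ds[0]["pixels"])
    y=0. if n=="brayer" else None
    print(n,[(c,*[a.round(4) if hasattr(a,'round') else a for a in fit([ob[c]],n,g,y)]) for c in ob],"both",fit(list(ob.values()),n,g,y))
for n in("well_large","well_medium","well_small","brayer_rest"):
    for c in k:
        ds=r.silhouettes(c,n)
        for d in ds[:2]:
            m=d["pixels"]; v,u=np.nonzero(m); W=back(k[c],np.c_[u,v],.046)[:,:2]
            rc=cv2.minAreaRect((W*1000).astype(np.float32)); print(n,c,round(float(d["confidence"]),2),len(u),np.round(rc[0],1),np.round(rc[1],1),round(rc[2],1),"mean",W.mean(0).round(4))
E
```

```text
jar [('top', array([ 0.6368, -0.1328]), np.float64(0.0788)), ('side', array([ 0.638 , -0.1237]), np.float64(0.6173))] both (array([ 0.63610609, -0.13362722]), np.float64(0.3507094600279325))
flip_bottle [('top', array([ 0.6149, -0.2702]), np.float64(0.1012)), ('side', array([ 0.6137, -0.2648]), np.float64(0.1235))] both (array([ 0.61392993, -0.26861096]), np.float64(0.11713890610296313))
dropper [('top', array([ 0.4328, -0.3575]), np.float64(0.2031)), ('side', array([ 0.4315, -0.3534]), np.float64(0.3685))] both (array([ 0.43257813, -0.35457031]), np.float64(0.29855094492577394))
brayer [('side', array([ 0.4799, -0.1721,  0.0206]), np.float64(0.3214))] both (array([ 0.47994546, -0.17209622,  0.02063129]), np.float64(0.32139491046182844))
cup_small [('top', array([ 0.5386, -0.3484]), np.float64(0.2578)), ('side', array([ 0.5352, -0.3306]), np.float64(0.26))] both (array([ 0.53622037, -0.34225011]), np.float64(0.2764577664811684))
cup_large [('top', array([ 0.7408, -0.2102]), np.float64(0.2645)), ('side', array([ 0.7504, -0.1854]), np.float64(0.4044))] both (array([ 0.73941357, -0.20702466]), np.float64(0.35067047878146673))
well_large top 0.59 2830 [461.8 264.7] [141.7 180.1] 6.5 mean [0.4615 0.264 ]
well_large side 0.77 679 [459.1 265.5] [139.  179.4] 6.4 mean [0.4591 0.2608]
well_medium side 0.93 657 [600.3 281.2] [142.  178.7] 6.9 mean [0.5999 0.2768]
well_small top 0.95 2789 [626.1 105.4] [150.4 182.6] 7.5 mean [0.6239 0.1052]
well_small side 0.69 914 [623.2 110.2] [145.7 176.9] 6.5 mean [0.6233 0.1059]
brayer_rest top 0.73 2797 [482.6  87.5] [143.8 177.3] 7.0 mean [0.483  0.0873]
brayer_rest side 0.56 953 [481.2  90.9] [142.6 172.5] 7.0 mean [0.4812 0.0883]
brayer_rest side 0.24 499 [ 736.5 -224.8] [132.8  66.4] 73.9 mean [ 0.7338 -0.2187]
```

Call:
play_rows(translation=[[0,0,0],[0,0,0],[0,0,0],[0,0,0],[0,0,0],[0,0,0],[0,0,0],[0,0,0],[-0.045,0.033,-0.006],[-0.045,0.033,-0.006],[-0.045,0.033,-0.006],[-0.045,0.033,-0.006],[-0.045,0.033,-0.006],[-0.045,0.033,-0.006],[-0.045,0.033,-0.006],[-0.045,0.033,-0.006],[-0.045,0.033,-0.006],[-0.045,0.033,-0.006],[0,0,0],[0,0,0]], delta_rot=[[0,0,9.4],[0,0,9.4],[0,0,9.4],[0,0,9.4],[0,0,9.4],[0,0,9.4],[0,0,9.4],[0,0,9.4],[0,0,0],[0,0,0],[0,0,0],[0,0,0],[0,0,0],[0,0,0],[0,0,0],[0,0,0],[0,0,0],[0,0,0],[0,0,0],[0,0,0]], grip=[1,1,1,1,1,1,1,1,1,1,1,1,1,1,1,1,1,1,1,1], squeeze=15)

```text
clock: 4.7
tool_pos: [0.4902, 0.1517, 0.3626]
eef_rot: [0.709, 0.705, 0.0, -0.001]
contact_force: [-0.9, 0.2, -0.2]
opening: 1.002
finger_force: 0.0
```

Run:
```python
from h import *
s=r.get_state();k=r.get_calibration("wrist"); im=r.snapshot("wrist"); cv2.imwrite("pics/w1.png",im)
print(s["tool_pos"],s["q"].round(2),R.from_quat(s["eef_rot"]).as_matrix().round(3),k)
for n in("well_large","well_medium","well_small","brayer_rest"):
    ds=r.silhouettes("wrist",n)
    for d in ds[:2]:
            m=d["pixels"]; v,u=np.nonzero(m); W=back(k,np.c_[u,v],.046)[:,:2]
            rc=cv2.minAreaRect((W*1000).astype(np.float32)); print(n,round(float(d["confidence"]),2),len(u),np.round(rc[0],1),np.round(rc[1],1),round(rc[2],1),"mean",W.mean(0).round(4))
```

```text
[0.49020334 0.15173716 0.36260137] [-0.5   0.47  0.16  1.83 -0.1   0.85 -0.29] [[ 0.006  1.    -0.001]
 [ 1.    -0.006  0.001]
 [ 0.001 -0.001 -1.   ]] {'intrinsics': array([[283.73088453,   0.        , 253.3918753 ],
       [  0.        , 283.73088453, 189.35000249],
       [  0.        ,   0.        ,   1.        ]]), 'eye': array([0.49175276, 0.22058609, 0.443084  ]), 'rotation': array([-1.35196909e-01,  4.48776618e-04, -3.31322768e-03,  9.90813109e-01])}
well_large 0.69 15260 [464.8 265.5] [142.2 176.7] 6.6 mean [0.4635 0.2694]
well_medium 0.67 14224 [603.8 277.5] [142.4 164.7] 7.0 mean [0.6032 0.2777]
well_small 0.74 10691 [625.9 107.7] [143.8 178.9] 7.5 mean [0.6245 0.1192]
brayer_rest 0.81 10944 [486.3  90.2] [141.6 178.8] 7.6 mean [0.4861 0.0955]
```

View pics/w1.png

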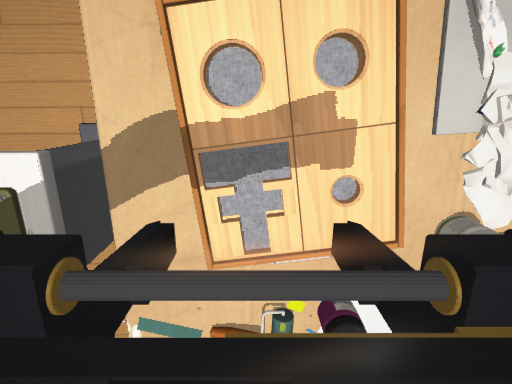

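The wrist view shows the four bays clearly: grey felt of the large well at px (233,75), medium (340,62), small (345,190), and the T-shaped cut-out at (245,195) with its roller pocket towards +y. I'll fit the felt shapes next.

```bash
cat > wells.py <<'E'
from h import *
W0={"well_large":(.463,.2655,.0395,.018),"well_medium":(.604,.281,.033,.016),"well_small":(.626,.107,.0205,.026)}
def disc(k,x,y,rad,z):
    m=np.zeros((384,512),np.uint8); p=proj(k,np.c_[x+rad*np.cos(t),y+rad*np.sin(t),0*t+z])
    cv2.fillPoly(m,[np.round(p*16).astype(np.int32)],1,shift=4); return m.astype(bool)
def fitwell(k,im,n):
    x,y,rad,zf=W0[n]
    hsv=cv2.cvtColor(im,cv2.COLOR_BGR2HSV); g=(hsv[...,1]<70)&disc(k,x,y,rad+.02,.046)
    g=cv2.morphologyEx(g.astype(np.uint8),cv2.MORPH_OPEN,np.ones((3,3)))
    _,lab,st,_=cv2.connectedComponentsWithStats(g); g=lab==1+np.argmax(st[1:,4])
    f=lambda v:1-(lambda q:(q&g).sum()/(q|g).sum())(disc(k,v[0],v[1],rad,zf)&disc(k,v[0],v[1],rad,.042))
    o=minimize(f,(x,y),method="Nelder-Mead",options=dict(initial_simplex=[(x,y),(x+.01,y),(x,y+.01)],xatol=1e-4)); return o.x.round(4),round(o.fun,3)
E
python3 - <<'E'
from wells import *
k=r.get_calibration("wrist"); im=r.snapshot("wrist")
kt=r.get_calibration("top"); it=r.snapshot("top")
for n in W0: print(n,fitwell(k,im,n),fitwell(kt,it,n))
# T cut-out
hsv=cv2.cvtColor(im,cv2.COLOR_BGR2HSV); g=((hsv[...,1]<70)&disc(k,.485,.09,.1,.046)).astype(np.uint8)
g=cv2.morphologyEx(g,cv2.MORPH_OPEN,np.ones((3,3)))
_,lab,st,_=cv2.connectedComponentsWithStats(g); g=lab==1+np.argmax(st[1:,4])
T=[box(.028,.083,.064,.032,.032),box(-.083,.028,.021,.032,.032),box(-.026,.016,.048,.032,.032)]
f=lambda v:1-(lambda q:(q&g).sum()/(q|g).sum())(render(k,T,[v[0],v[1],v[2]*10],0))
v=(.485,.09,.169); o=minimize(f,v,method="Nelder-Mead",options=dict(initial_simplex=[v,(.495,.09,.169),(.485,.1,.169),(.485,.09,.179)],xatol=1e-4)); print(o.x*[1,1,10],o.fun)
E
```

```text
well_large (array([0.4651, 0.2658]), np.float64(0.051)) (array([0.4819, 0.2443]), np.float64(0.701))
well_medium (array([0.6043, 0.2827]), np.float64(0.056)) (array([0.6215, 0.2685]), np.float64(0.896))
well_small (array([0.6268, 0.1077]), np.float64(0.091)) (array([0.6267, 0.107 ]), np.float64(0.09))
[0.48648462 0.08955892 1.67472738] 0.09931618365353301
```

Call:
play_rows(translation=[[-0.055,0.005,0],[-0.055,0.005,0],[-0.055,0.005,0],[-0.055,0.005,0],[-0.055,0.005,0],[-0.055,0.005,0],[-0.055,0.005,0],[-0.055,0.005,0],[-0.055,0.005,0],[0,0,0],[0,0,0]], delta_rot=[[0,0,0],[0,0,0],[0,0,0],[0,0,0],[0,0,0],[0,0,0],[0,0,0],[0,0,0],[0,0,0],[0,0,0],[0,0,0]], grip=[1,1,1,1,1,1,1,1,1,1,1])

```text
clock: 6.42
tool_pos: [0.5327, -0.343, 0.3623]
eef_rot: [0.709, 0.705, 0.0, -0.001]
contact_force: [0.8, 1.0, 0.1]
opening: 1.004
finger_force: 0.0
```

Run:
```python
from h import *
s=r.get_state();k=r.get_calibration("wrist"); im=r.snapshot("wrist"); cv2.imwrite("pics/w2.png",im)
print(s["tool_pos"],s["q"].round(2))
G={"jar":(.636,-.133),"flip_bottle":(.614,-.269),"dropper":(.4326,-.3555),"brayer":(.48,-.172),"cup_small":(.536,-.345),"cup_large":(.74,-.21)}
vis=im.copy()
for n,g in G.items():
    ds=r.silhouettes("wrist",n)
    ref=render(k,M[n],[*g,0],0)
    ds=sorted(ds,key=lambda d:-(d["pixels"]&ref).sum()/(d["pixels"]|ref).sum())
    if not ds: print(n,"none");continue
    v,e=fit([(k,ds[0]["pixels"])],n,g,0. if n=="brayer" else None)
    print(n,v.round(4),round(e,3),round(float(ds[0]["confidence"]),2))
    q=render(k,M[n],[*v,0][:3],0).astype(np.uint8)
    cv2.drawContours(vis,cv2.findContours(q,0,2)[0],-1,(0,0,255),1)
    cv2.drawContours(vis,cv2.findContours(ds[0]["pixels"].astype(np.uint8),0,2)[0],-1,(0,255,0),1)
cv2.imwrite("pics/w2v.png",vis)
```

```text
[ 0.53267133 -0.34300762  0.36226899] [ 0.42  0.64  0.16  1.47 -0.11  1.04  0.59]
jar [ 0.6405 -0.1314] 0.025 0.59
flip_bottle [ 0.6142 -0.27  ] 0.097 0.55
dropper [ 0.4373 -0.3554] 0.11 0.69
brayer [ 0.483  -0.1799 -0.0219] 0.255 0.59
cup_small [ 0.535  -0.3436] 0.103 0.98
cup_large [ 0.741  -0.2101] 0.192 0.84
```

View pics/w2v.png

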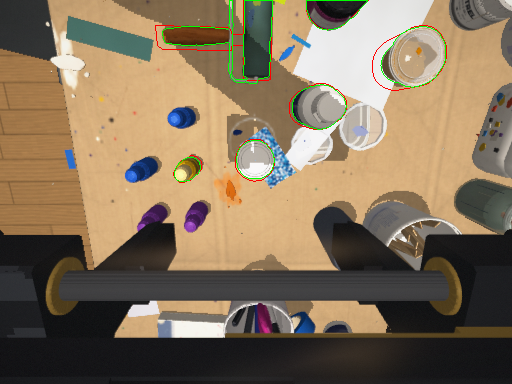

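The wrist view shows the jar at (335,5) at the edge, the flip bottle at (320,105), the yellow dropper at (187,168), the brayer at (165–270,38), the small cup at (255,158) and the ochre cup at (412,55). The fits match their outlines. The jar goes first.

Call:
play_rows(translation=[[0.042,0.021,0],[0.042,0.021,0],[0.042,0.021,0],[0.042,0.021,0],[0.043,0.02,0],[0,0,0.05],[0,0,0.05],[0,0,0.05],[0,0,0],[0,0,0]], delta_rot=[[0,0,0],[0,0,0],[0,0,0],[0,0,0],[0,0,0],[0,0,0],[0,0,0],[0,0,0],[0,0,0],[0,0,0]], grip=[1,1,1,1,1,1,1,1,1,1])

```text
clock: 8.02
tool_pos: [0.6389, -0.1341, 0.2146]
eef_rot: [0.709, 0.705, 0.001, 0.001]
contact_force: [0.3, 0.3, 0.4]
opening: 1.001
finger_force: 0.0
```

Run:
```python
from h import *
s=r.get_state();k=r.get_calibration("wrist"); im=r.snapshot("wrist"); cv2.imwrite("pics/w3.png",im)
print(s["tool_pos"])
ds=r.silhouettes("wrist","jar")
for d in ds:
    print(d["confidence"],d["pixels"].sum(),fit([(k,d["pixels"])],"jar",(.638,-.132)))
```

```text
[ 0.6389297  -0.13409481  0.2145798 ]
0.8 5455 (array([ 0.6392699 , -0.13087508]), np.float64(0.06512425021422452))
```

View pics/w3.png

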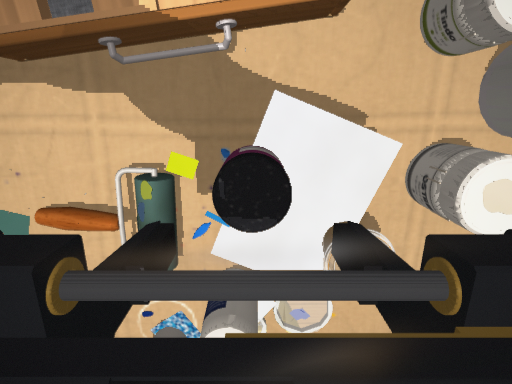

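Call:
play_rows(translation=[[0.003,0,0.03],[0,0,0.03],[0,0,0.03],[0,0,0.02],[0,0,0.002],[0,0,0],[0,0,0],[0,0,0],[0,0,0],[0,0,0],[0,0,0],[0,0,0]], delta_rot=[[0,0,0],[0,0,0],[0,0,0],[0,0,0],[0,0,0],[0,0,0],[0,0,0],[0,0,0],[0,0,0],[0,0,0],[0,0,0],[0,0,0]], grip=[1,1,1,1,1,1,0.8,0.7,0.6,0.5,0.4,0.3], squeeze=20)

```text
clock: 9.62
tool_pos: [0.6381, -0.1308, 0.1008]
eef_rot: [0.709, 0.705, 0.0, 0.0]
contact_force: [0.3, 0.7, 1.4]
opening: 0.741
finger_force: 19.8
```

Call:
play_rows(translation=[[0,0,-0.02],[0,0,-0.04],[0,0,-0.04],[0.02,-0.01,0],[0.05,-0.022,0],[0.05,-0.022,0],[0.05,-0.022,0],[0.05,-0.022,0],[0.05,-0.022,0],[0.05,-0.022,0],[0.05,-0.022,0],[0.025,-0.012,0],[0,0,0],[0,0,0],[0,0,0]], delta_rot=[[0,0,0],[0,0,0],[0,0,0],[0,0,0],[0,0,0],[0,0,0],[0,0,0],[0,0,0],[0,0,0],[0,0,0],[0,0,0],[0,0,0],[0,0,0],[0,0,0],[0,0,0]], grip=[0.3,0.3,0.3,0.3,0.3,0.3,0.3,0.3,0.3,0.3,0.3,0.3,0.3,0.3,0.3])

```text
clock: 11.5
tool_pos: [0.4651, 0.2636, 0.2011]
eef_rot: [0.71, 0.704, -0.0, 0.0]
contact_force: [0.1, 0.5, -2.7]
opening: 0.739
finger_force: 19.9
```

Run:
```python
from h import *
s=r.get_state();k=r.get_calibration("wrist"); im=r.snapshot("wrist"); cv2.imwrite("pics/w4.png",im)
print(s["tool_pos"],s["opening"],s["finger_force"],s["contact_force"])
from wells import fitwell
print(fitwell(k,im,"well_large"))
ds=r.silhouettes("wrist","jar")
for d in ds[:1]: # jar bottom lifted by z-.1008
    h=s["tool_pos"][2]-.1008; k2=dict(k); k2["eye"]=k["eye"]-[0,0,h]
    print(fit([(k2,d["pixels"])],"jar",s["tool_pos"][:2]))
```

```text
[0.46512929 0.26363269 0.20105489] 0.7392227412091845 19.892859841882995 [ 0.12877552  0.48588536 -2.71676647]
(array([0.4647, 0.225 ]), np.float64(0.228))
(array([0.46645328, 0.26239599]), np.float64(0.3292711840295889))
```

View pics/w4.png

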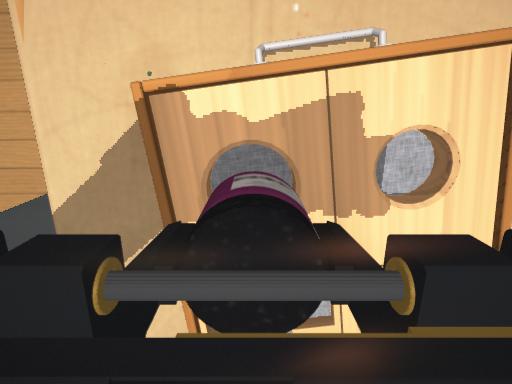

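The jar is held upright above the large well, whose upper arc shows at (250,150) directly ahead of the jar. The x positions agree, so I lower it with a 2 mm shift in y.

Call:
play_rows(translation=[[0.002,-0.001,0.03],[0,0,0.02],[0,0,0.015],[0,0,0.01],[0,0,0.005],[0,0,0.002],[0,0,0],[0,0,0]], delta_rot=[[0,0,0],[0,0,0],[0,0,0],[0,0,0],[0,0,0],[0,0,0],[0,0,0],[0,0,0]], grip=[0.3,0.3,0.3,0.3,0.3,0.3,0.3,0.3])

```text
clock: 12.6
tool_pos: [0.4636, 0.2674, 0.1191]
eef_rot: [0.709, 0.705, 0.0, 0.0]
contact_force: [0.5, 0.6, -3.9]
opening: 0.737
finger_force: 19.9
```

Call:
play_rows(translation=[[0,0,0],[0,0,0],[0,0,0],[0,0,0],[0,0,-0.03],[0,0,-0.05],[0,0,-0.05],[0,0,-0.05],[-0.055,0.001,0],[-0.055,0.001,0],[-0.055,0.001,0],[-0.055,0.001,0],[-0.055,0.001,0],[-0.055,0.001,0],[-0.055,0.001,0],[-0.055,0.001,0]], delta_rot=[[0,0,0],[0,0,0],[0,0,0],[0,0,0],[0,0,0],[0,0,0],[0,0,0],[0,0,0],[0,0,0],[0,0,0],[0,0,0],[0,0,0],[0,0,0],[0,0,0],[0,0,0],[0,0,0]], grip=[0.55,0.65,0.8,0.9,0.9,0.9,0.9,0.9,0.9,0.9,0.9,0.9,0.9,0.9,0.9,0.9])

```text
clock: 14.6
tool_pos: [0.4683, -0.1745, 0.2988]
eef_rot: [0.709, 0.705, 0.0, 0.0]
contact_force: [0.2, -0.1, 0.1]
opening: 0.949
finger_force: 0.0
```

Call:
play_rows(translation=[[0,0,0],[0,0,0],[0,0,0],[0,0,0],[0,0,0],[0,0,0],[0,0,0],[0,0,0],[0,0,0],[0,0,0],[0,0,0]], delta_rot=[[0,0,10],[0,0,10],[0,0,10],[0,0,10],[0,0,10],[0,0,10],[0,0,10],[0,0,10],[0,0,10],[0,0,0],[0,0,0]], grip=[0.3,0.3,0.3,0.3,0.3,0.3,0.3,0.3,0.3,0.3,0.3])

```text
clock: 15.98
tool_pos: [0.4685, -0.1726, 0.2987]
eef_rot: [1.0, -0.002, -0.0, -0.0]
contact_force: [-0.4, -0.0, -0.3]
opening: 0.652
finger_force: 0.0
```

Run:
```python
from h import *
s=r.get_state();k=r.get_calibration("wrist"); im=r.snapshot("wrist"); cv2.imwrite("pics/w5.png",im)
print(s["tool_pos"],s["q"].round(2),R.from_quat(s["eef_rot"]).as_matrix().round(3))
for d in r.silhouettes("wrist","brayer")[:2]:
    print(d["confidence"],d["pixels"].sum(),fit([(k,d["pixels"])],"brayer",(.483,-.175),-.02))
# wooden grip by colour
hsv=cv2.cvtColor(im,cv2.COLOR_BGR2HSV)
g=((hsv[...,0]<14)&(hsv[...,1]>150)&(hsv[...,2]>40)).astype(np.uint8)
n,lab,st,_=cv2.connectedComponentsWithStats(g)
for i in np.argsort(-st[1:,4])[:3]+1:
    v,u=np.nonzero(lab==i); W=back(k,np.c_[u,v],.018)[:,:2]; rc=cv2.minAreaRect((W*1000).astype(np.float32)); print(st[i],np.round(rc[0],1),np.round(rc[1],1),rc[2])
it=r.snapshot("top"); kt=r.get_calibration("top")
from wells import disc
ds=r.silhouettes("top","jar"); print([(d["confidence"],fit([(dict(kt,eye=kt["eye"]-[0,0,.018]),d["pixels"])],"jar",(.464,.266))) for d in ds[:1]])
```

```text
[ 0.46848429 -0.17264775  0.29867606] [-0.16  0.63  0.7   1.97 -0.59  0.75 -0.68] [[ 1.    -0.003 -0.   ]
 [-0.003 -1.     0.   ]
 [-0.    -0.    -1.   ]]
0.66 4525 (array([ 0.48288831, -0.17586013, -0.03506173]), np.float64(0.22645211930926212))
[ 246  142   18   67 1027] [ 456.1 -173.9] [88.1 22.4] 0.28615307807922363
[409 137  28  13 186] [ 498.  -386.4] [33.3 15.1] 89.76625061035156
[103  63   4   7  15] [589.8   2.3] [3.5 6.6] 81.84918212890625
[(0.84, (array([0.46900684, 0.27081201]), np.float64(0.6131756756756757)))]
```

View pics/w5.png

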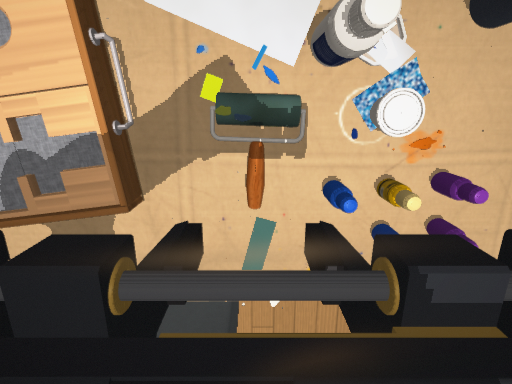

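The brayer's grip runs from (255,140) to (255,208) with the roller at (258,110), so its yaw is about 0. I'll descend on the front of the wood.

Call:
play_rows(translation=[[0.015,0.001,0.05],[0,0,0.05],[0,0,0.05],[0,0,0.04],[0,0,0.025],[0,0,0.013],[0,0,0.001],[0,0,0],[0,0,0],[0,0,0],[0,0,0],[0,0,0]], delta_rot=[[0,0,0],[0,0,0],[0,0,0],[0,0,0],[0,0,0],[0,0,0],[0,0,0],[0,0,0],[0,0,0],[0,0,0],[0,0,0],[0,0,0]], grip=[0.3,0.3,0.3,0.3,0.3,0.3,0.3,0.0,-0.2,-0.4,-0.6,-0.7], squeeze=30)

```text
clock: 17.68
tool_pos: [0.4837, -0.1743, 0.07]
eef_rot: [1.0, -0.004, 0.0, 0.0]
contact_force: [0.3, -0.6, 2.0]
opening: 0.213
finger_force: 29.9
```

Call:
play_rows(translation=[[0,0,-0.03],[0,0,-0.05],[0,0,-0.05],[0,-0.02,0],[0,-0.05,0],[0,-0.05,0],[0,-0.05,0],[0,-0.05,0],[0,-0.04,0],[0,0,0],[0,0,0],[0,0,0],[0,0,0],[0,0,0],[0,0,0],[0,0,0],[0,0,0],[0,0,0],[0,0,0],[0,0,0]], delta_rot=[[0,0,0],[0,0,0],[0,0,0],[0,0,0],[0,0,0],[0,0,0],[0,0,0],[0,0,0],[0,0,0],[0,0,-9.7],[0,0,-9.7],[0,0,-9.7],[0,0,-9.7],[0,0,-9.7],[0,0,-9.7],[0,0,-9.7],[0,0,-9.7],[0,0,-9.7],[0,0,-9.7],[0,0,0]], grip=[-0.7,-0.7,-0.7,-0.7,-0.7,-0.7,-0.7,-0.7,-0.7,-0.7,-0.7,-0.7,-0.7,-0.7,-0.7,-0.7,-0.7,-0.7,-0.7,-0.7], squeeze=40)

```text
clock: 20.18
tool_pos: [0.4846, 0.0861, 0.1994]
eef_rot: [0.666, 0.746, -0.0, -0.001]
contact_force: [-0.1, 0.3, -3.0]
opening: 0.211
finger_force: 39.7
```

Run:
```python
from h import *
s=r.get_state();k=r.get_calibration("wrist"); im=r.snapshot("wrist"); cv2.imwrite("pics/w6.png",im)
print(s["tool_pos"],s["q"].round(2),s["opening"],R.from_quat(s["eef_rot"]).as_matrix().round(3))
h=s["tool_pos"][2]-.07; k2=dict(k); k2["eye"]=k["eye"]-[0,0,h]
for d in r.silhouettes("wrist","brayer")[:1]:
    print(d["confidence"],d["pixels"].sum(),fit([(k2,d["pixels"])],"brayer",s["tool_pos"][:2],1.69))
```

```text
[0.4846188 0.0860913 0.1993693] [-0.36  0.7   0.15  2.06 -0.26  0.39  0.11] 0.21107742499712165 [[-0.114  0.993 -0.002]
 [ 0.993  0.114  0.   ]
 [ 0.001 -0.002 -1.   ]]
0.63 26536 (array([0.48604627, 0.08352793, 1.65475161]), np.float64(0.2764434740417273))
```

View pics/w6.png

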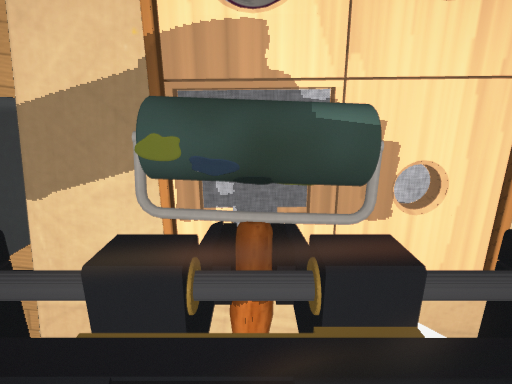

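The brayer hangs level, with its roller at (143–378, 97–185), over the pocket whose far edge spans (175–332, 88). I'll check the offset numerically.

Run:
```python
from h import *
k=r.get_calibration("wrist")
a=1.69;d=np.array([np.cos(a),np.sin(a)])
print("roller",back(k,[[143,139],[378,145],[260.5,141]],.149))
print("exp roller if origin=TCP",r.get_state()["tool_pos"][:2]+.057*d)
E=back(k,[[174,89],[333,88]],.046); print("pocket far edge",E, E.mean(0)[:2]-.083*d)
```

```text
roller [[0.4296083  0.1363725  0.149     ]
 [0.53681431 0.14570024 0.149     ]
 [0.48301149 0.14147408 0.149     ]]
exp roller if origin=TCP [0.47811417 0.14273413]
pocket far edge [[0.41499748 0.16348131 0.046     ]
 [0.53794815 0.1780581  0.046     ]] [0.4863433 0.0883587]
```

Call:
play_rows(translation=[[0.0035,-0.0005,0.03],[0,0,0.025],[0,0,0.015],[0,0,0.008],[0,0,0.006],[0,0,0.005],[0,0,0.004],[0,0,0.003],[0,0,0.001],[0,0,0]], delta_rot=[[0,0,-1.5],[0,0,0],[0,0,0],[0,0,0],[0,0,0],[0,0,0],[0,0,0],[0,0,0],[0,0,0],[0,0,0]], grip=[-0.7,-0.7,-0.7,-0.7,-0.7,-0.7,-0.7,-0.7,-0.7,-0.7])

```text
clock: 21.52
tool_pos: [0.4844, 0.0896, 0.1028]
eef_rot: [0.655, 0.755, 0.0, 0.0]
contact_force: [0.3, -0.7, -1.7]
opening: 0.21
finger_force: 39.7
```

Call:
play_rows(translation=[[0,0,0],[0,0,0],[0,0,0],[0,0,-0.02],[0,0,-0.05],[0,0,-0.05],[0,0,-0.05],[0,0,-0.03],[-0.055,-0.006,0],[-0.055,-0.006,0],[-0.055,-0.006,0],[-0.055,-0.006,0],[-0.055,-0.006,0],[-0.055,-0.006,0],[-0.055,-0.006,0],[-0.055,-0.006,0],[-0.005,0,0],[0,0,0],[0,0,0]], delta_rot=[[0,0,0],[0,0,0],[0,0,0],[0,0,0],[0,0,0],[0,0,0],[0,0,4],[0,0,4],[0,0,0],[0,0,0],[0,0,0],[0,0,0],[0,0,0],[0,0,0],[0,0,0],[0,0,0],[0,0,0],[0,0,0],[0,0,0]], grip=[-0.4,-0.15,0,0,0,0,0,0,0,0,0,0,0,0,0,0,0,0,0], squeeze=15)

```text
clock: 23.9
tool_pos: [0.4379, -0.3535, 0.3025]
eef_rot: [0.705, 0.709, 0.001, -0.001]
contact_force: [0.4, -0.0, 0.2]
opening: 0.503
finger_force: 0.0
```

Run:
```python
from h import *
s=r.get_state();k=r.get_calibration("wrist"); im=r.snapshot("wrist"); cv2.imwrite("pics/w7.png",im)
print(s["tool_pos"],s["q"].round(2),s["opening"],R.from_quat(s["eef_rot"]).as_matrix().round(3))
for d in r.silhouettes("wrist","dropper"):
    v,e=fit([(k,d["pixels"])],"dropper",[*back(k,[np.mean(np.nonzero(d["pixels"])[::-1],axis=1)],.035)[0,:2]])
    print(round(float(d["confidence"]),2),d["pixels"].sum(),v,e,"bgr",im[d["pixels"]].mean(0).round())
it=r.snapshot("top"); cv2.imwrite("pics/t7.png",cv2.resize(it[130:260,95:295],None,fx=4,fy=4,interpolation=cv2.INTER_CUBIC))
```

```text
[ 0.43790898 -0.35353503  0.30251832] [ 0.47  0.61  0.21  1.77 -0.18  0.78  0.78] 0.5027667407790227 [[-0.005  1.    -0.   ]
 [ 1.     0.005  0.002]
 [ 0.002 -0.    -1.   ]]
0.76 657 [ 0.44301319 -0.42791999] 0.12283044058744996 bgr [109.  45.  92.]
0.71 500 [ 0.43496484 -0.35384338] 0.19484702093397743 bgr [ 56. 120. 146.]
0.68 502 [ 0.43289961 -0.28290071] 0.08592321755027421 bgr [129.  63.  29.]
0.63 269 [ 0.38378924 -0.41982608] 0.6537966537966537 bgr [77. 35. 68.]
0.58 584 [ 0.36995745 -0.35540097] 0.18207282913165268 bgr [139.  67.  29.]
```

View pics/t7.png

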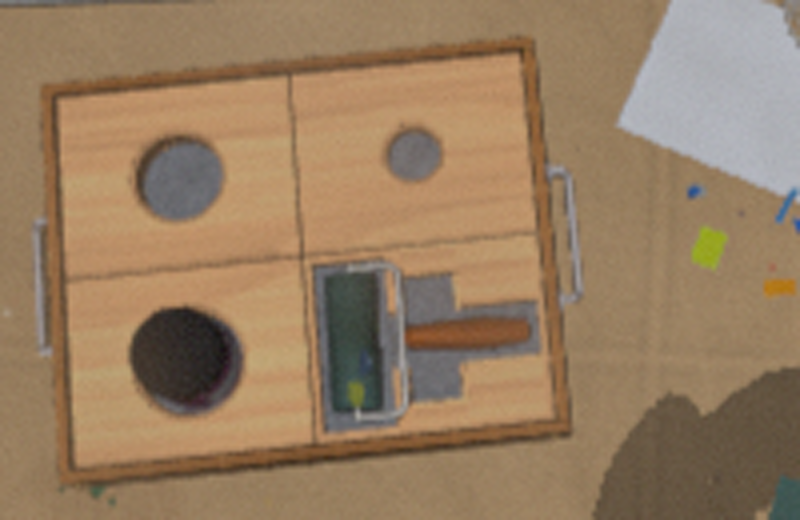

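View pics/w7.png

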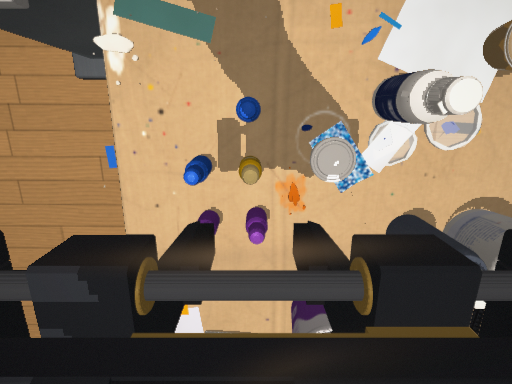

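The jar and brayer sit in their bays in the top crop. The wrist view shows the yellow dropper at (250,168) almost directly under the tool, so I grasp it by the cap.

Call:
play_rows(translation=[[-0.0005,-0.003,0.05],[0,0,0.05],[0,0,0.045],[0,0,0.03],[0,0,0.015],[0,0,0.002],[0,0,0],[0,0,0],[0,0,0],[0,0,0],[0,0,0],[0,0,0]], delta_rot=[[0,0,0],[0,0,0],[0,0,0],[0,0,0],[0,0,0],[0,0,0],[0,0,0],[0,0,0],[0,0,0],[0,0,0],[0,0,0],[0,0,0]], grip=[0,0,0,0,0,0,0,-0.2,-0.35,-0.45,-0.55,-0.65], squeeze=10)

```text
clock: 25.55
tool_pos: [0.4342, -0.3562, 0.1109]
eef_rot: [0.706, 0.708, -0.0, 0.0]
contact_force: [-1.2, -0.2, 2.8]
opening: 0.237
finger_force: 10.0
```

Call:
play_rows(translation=[[0,0,-0.02],[0,0,-0.04],[0,0,-0.05],[0.02,0.01,-0.02],[0.05,0.02,0],[0.05,0.02,0],[0.05,0.02,0],[0.05,0.02,0],[0.05,0.02,0],[0.05,0.02,0],[0.05,0.02,0],[0.05,0.02,0],[0.04,0.02,0],[0.003,0.003,0],[0,0,0],[0,0,0]], delta_rot=[[0,0,0],[0,0,0],[0,0,0],[0,0,0],[0,0,0],[0,0,0],[0,0,0],[0,0,0],[0,0,0],[0,0,0],[0,0,0],[0,0,0],[0,0,0],[0,0,0],[0,0,0],[0,0,0]], grip=[-0.65,-0.65,-0.65,-0.65,-0.65,-0.65,-0.65,-0.65,-0.65,-0.65,-0.65,-0.65,-0.65,-0.65,-0.65,-0.65])

```text
clock: 27.55
tool_pos: [0.6258, 0.1052, 0.2407]
eef_rot: [0.707, 0.707, -0.001, 0.0]
contact_force: [0.1, 0.3, -0.9]
opening: 0.231
finger_force: 10.0
```

Run:
```python
from wells import *
s=r.get_state();k=r.get_calibration("wrist"); im=r.snapshot("wrist"); cv2.imwrite("pics/w8.png",im)
print(s["tool_pos"],s["opening"],fitwell(k,im,"well_small"))
kt=r.get_calibration("top"); it=r.snapshot("top")
for d in r.silhouettes("top","brayer")[:1]: print(fit([(dict(kt,eye=kt["eye"]-[0,0,.032]),d["pixels"])],"brayer",(.486,.09),1.69))
```

```text
[0.62580133 0.10516899 0.24074855] 0.2313083107910333 (array([0.6276, 0.1072]), np.float64(0.08))
(array([0.48703915, 0.08535615, 1.70542892]), np.float64(0.19955406911928653))
```

View pics/w8.png

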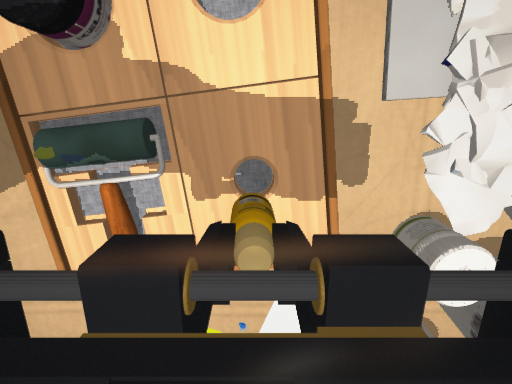

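The small well is at (253,177), just ahead of the held dropper, and the brayer fit is within 5 mm of home. I lower the dropper.

Call:
play_rows(translation=[[0.001,0.001,0.04],[0,0,0.03],[0,0,0.015],[0,0,0.01],[0,0,0.005],[0,0,0.003],[0,0,0],[0,0,0]], delta_rot=[[0,0,0],[0,0,0],[0,0,0],[0,0,0],[0,0,0],[0,0,0],[0,0,0],[0,0,0]], grip=[-0.65,-0.65,-0.65,-0.65,-0.65,-0.65,-0.65,-0.65])

```text
clock: 28.7
tool_pos: [0.6276, 0.1085, 0.1382]
eef_rot: [0.706, 0.708, 0.0, 0.0]
contact_force: [-1.5, 0.8, -0.9]
opening: 0.225
finger_force: 10.0
```

Call:
play_rows(translation=[[0,0,0.001],[0,0,0],[0,0,0],[0,0,0],[0,0,-0.03],[0,0,-0.05],[0,0,-0.06],[0,0,-0.06],[-0.054,-0.002,-0.01],[-0.054,-0.002,0],[-0.054,-0.002,0],[-0.054,-0.002,0],[-0.054,-0.002,0],[-0.054,-0.002,0],[-0.054,-0.001,0],[0,0,0],[0,0,0]], delta_rot=[[0,0,0],[0,0,0],[0,0,0],[0,0,0],[0,0,0],[0,0,0],[0,0,0],[0,0,0],[0,0,0],[0,0,0],[0,0,0],[0,0,0],[0,0,0],[0,0,0],[0,0,0],[0,0,0],[0,0,0]], grip=[-0.65,-0.45,-0.3,0,0,0,0.2,0.4,0.4,0.4,0.4,0.4,0.4,0.4,0.4,0.4,0.4])

```text
clock: 30.82
tool_pos: [0.6152, -0.269, 0.3464]
eef_rot: [0.706, 0.708, 0.0, -0.001]
contact_force: [0.6, -0.5, -1.2]
opening: 0.702
finger_force: 0.0
```

Run:
```python
from h import *
s=r.get_state();k=r.get_calibration("wrist"); im=r.snapshot("wrist"); cv2.imwrite("pics/w9.png",im)
print(s["tool_pos"],s["opening"])
for d in r.silhouettes("wrist","flip_bottle")[:2]:
    print(d["confidence"],d["pixels"].sum(),fit([(k,d["pixels"])],"flip_bottle",(.614,-.27)))
kt=r.get_calibration("top"); it=r.snapshot("top"); cv2.imwrite("pics/t9.png",cv2.resize(it[130:260,95:295],None,fx=4,fy=4,interpolation=cv2.INTER_CUBIC))
```

```text
[ 0.61515454 -0.26903524  0.34637309] 0.7015884566491022
0.92 1762 (array([ 0.61725261, -0.26909566]), np.float64(0.06487935656836463))
```

View pics/w9.png

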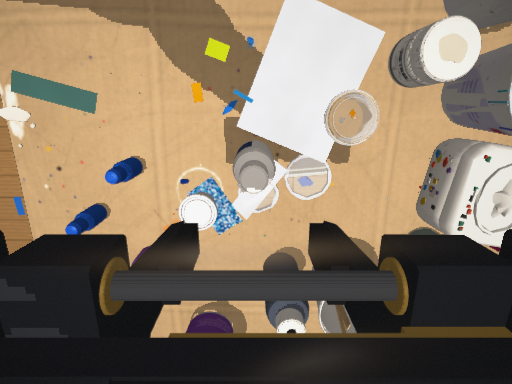

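View pics/t9.png

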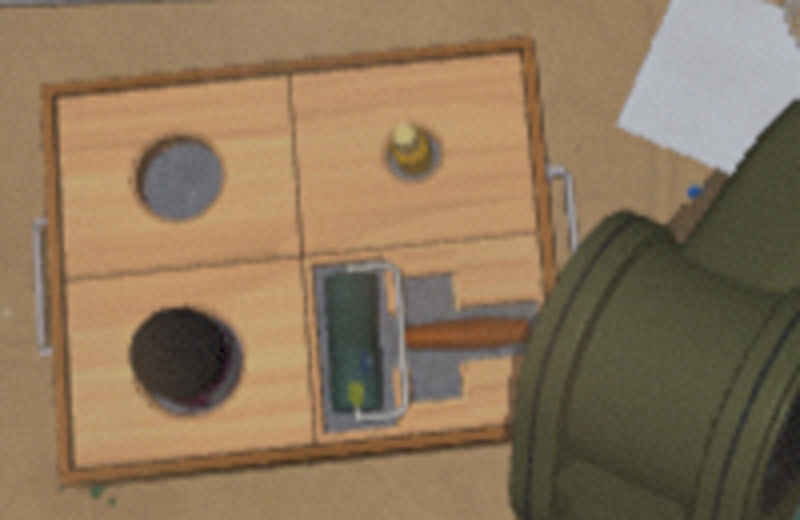

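The dropper stands upright in its well at crop (410,150), and the jar and brayer are unchanged. The flip bottle is at (255,165), directly below the tool, so I grasp its cap.

Call:
play_rows(translation=[[0,0.001,0.05],[0,0,0.05],[0,0,0.04],[0,0,0.02],[0,0,0.012],[0,0,0.001],[0,0,0],[0,0,0],[0,0,0],[0,0,0],[0,0,0],[0,0,0],[0,0,0]], delta_rot=[[0,0,0],[0,0,0],[0,0,0],[0,0,0],[0,0,0],[0,0,0],[0,0,0],[0,0,0],[0,0,0],[0,0,0],[0,0,0],[0,0,0],[0,0,0]], grip=[0.4,0.4,0.4,0.4,0.4,0.4,0.4,0.2,0.05,-0.1,-0.2,-0.3,-0.4], squeeze=25)

```text
clock: 32.6
tool_pos: [0.6161, -0.2699, 0.1737]
eef_rot: [0.706, 0.708, -0.0, 0.0]
contact_force: [0.6, -0.8, -0.0]
opening: 0.359
finger_force: 27.6
```

Call:
play_rows(translation=[[0,0,-0.02],[0,0,-0.04],[0,0,-0.05],[0,0,-0.04],[0.025,-0.001,0],[0.05,-0.001,0],[0.055,-0.001,0],[0.055,-0.001,0],[0.055,-0.001,0],[0.055,-0.001,0],[0.055,-0.001,0],[0.055,-0.001,0],[0.055,-0.001,0],[0.05,-0.001,0],[0.03,-0.001,0],[0.01,0,0],[0,0,0],[0,0,0]], delta_rot=[[0,0,0],[0,0,0],[0,0,0],[0,0,0],[0,0,0],[0,0,0],[0,0,0],[0,0,0],[0,0,0],[0,0,0],[0,0,0],[0,0,0],[0,0,0],[0,0,0],[0,0,0],[0,0,0],[0,0,0],[0,0,0]], grip=[-0.4,-0.4,-0.4,-0.4,-0.4,-0.4,-0.4,-0.4,-0.4,-0.4,-0.4,-0.4,-0.4,-0.4,-0.4,-0.4,-0.4,-0.4])

```text
clock: 34.85
tool_pos: [0.6044, 0.2778, 0.3242]
eef_rot: [0.707, 0.707, -0.0, 0.001]
contact_force: [0.8, -0.1, -1.2]
opening: 0.358
finger_force: 26.5
```

Run:
```python
from wells import *
s=r.get_state();k=r.get_calibration("wrist"); im=r.snapshot("wrist"); cv2.imwrite("pics/w10.png",im)
print(s["tool_pos"],s["opening"],R.from_quat(s["eef_rot"]).as_matrix().round(3),fitwell(k,im,"well_medium"))
```

```text
[0.60441539 0.27777063 0.32421192] 0.35750392657628116 [[ 0.001  1.     0.   ]
 [ 1.    -0.001 -0.001]
 [-0.001  0.    -1.   ]] (array([0.6071, 0.2816]), np.float64(0.504))
```

View pics/w10.png

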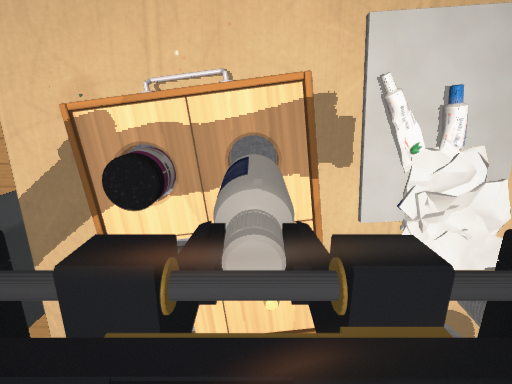

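The bottle hangs upright, with the medium well at (253,155) ahead of it. I shift 4 mm in y and lower it.

Call:
play_rows(translation=[[0.004,0,0.04],[0,0,0.04],[0,0,0.02],[0,0,0.012],[0,0,0.01],[0,0,0.007],[0,0,0.004],[0,0,0],[0,0,0]], delta_rot=[[0,0,0],[0,0,0],[0,0,0],[0,0,0],[0,0,0],[0,0,0],[0,0,0],[0,0,0],[0,0,0]], grip=[-0.4,-0.4,-0.4,-0.4,-0.4,-0.4,-0.4,-0.4,-0.4])

```text
clock: 36.02
tool_pos: [0.6041, 0.2844, 0.1912]
eef_rot: [0.706, 0.708, 0.0, 0.0]
contact_force: [0.3, -0.4, -1.7]
opening: 0.355
finger_force: 26.5
```

Call:
play_rows(translation=[[-0.001,0,0.001],[0,0,0],[0,0,0],[0,0,0],[0,0,0],[0,0,-0.03],[0,0,-0.05],[0,0,-0.06],[-0.03,-0.03,-0.02],[-0.05,-0.01,0],[-0.05,0,0],[-0.05,0,0],[0,0,0],[0,0,0]], delta_rot=[[0,0,0],[0,0,0],[0,0,0],[0,0,0],[0,0,0],[0,0,0],[0,0,0],[0,0,0],[0,0,0],[0,0,0],[0,0,0],[0,0,0],[0,0,0],[0,0,0]], grip=[-0.4,-0.2,-0.05,0.1,0.3,0.3,0.3,0.3,0.3,0.3,0.3,0.3,0.3,0.3])

```text
clock: 37.78
tool_pos: [0.5643, 0.104, 0.3498]
eef_rot: [0.706, 0.708, 0.0, -0.0]
contact_force: [0.3, 1.6, -0.4]
opening: 0.654
finger_force: 0.0
```

Run:
```python
from h import *
s=r.get_state();k=r.get_calibration("wrist"); im=r.snapshot("wrist"); cv2.imwrite("pics/w11.png",im)
print(s["tool_pos"],s["contact_force"])
up=lambda h:dict(k,eye=k["eye"]-[0,0,h])
for n,g,h,y in(("jar",(.4645,.266),.018,None),("flip_bottle",(.604,.282),.016,None),("dropper",(.6268,.1075),.026,None),("brayer",(.486,.0895),.032,1.69)):
    for d in r.silhouettes("wrist",n)[:1]: print(n,fit([(up(h),d["pixels"])],n,g,y),"want",g)
```

```text
[0.56431246 0.10399977 0.34975573] [ 0.33490507  1.56512731 -0.44679613]
jar (array([0.46548456, 0.26613852]), np.float64(0.03711340206185565)) want (0.4645, 0.266)
flip_bottle (array([0.60354537, 0.28663949]), np.float64(0.01788617886178867)) want (0.604, 0.282)
dropper (array([0.6262793 , 0.10757897]), np.float64(0.1834710743801653)) want (0.6268, 0.1075)
brayer (array([0.48724216, 0.08751576, 1.6939992 ]), np.float64(0.2689670426896704)) want (0.486, 0.0895)
```

View pics/w11.png

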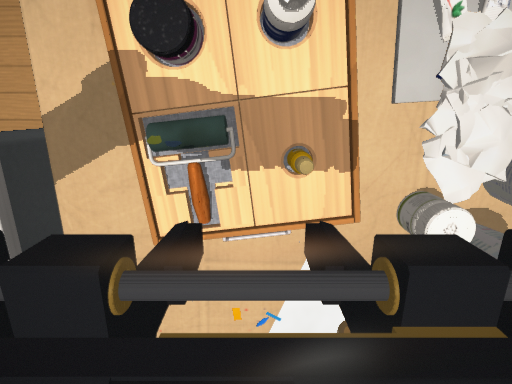

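All four are seated: jar (165,28), bottle (288,18), dropper (298,160), brayer (190,160). The fits put each within 5 mm of its place, and the cups were not touched. I'm handing the job in.

```bash
python3 -c "
from plant import r
print(r.finish_job())"
```

```text
the job is handed in; nothing more can be done
None
```

The jar, flip-cap bottle, dropper and brayer are in their places in the tote, each within about 5 mm by the last camera fits, and the arm never touched the paint cups; the job was handed in at about 38 s, with no verdict returned.

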